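Gauge a heel-raise blank and file it by thickness

ROBOT

A 6-joint arm with a two-finger parallel gripper is mounted at the origin on the work surface. World frame = base frame: x ahead of the robot, y to its left, z up, the work surface at z = 0. Lengths are in mm, angles in rad, forces in N, time in s.
With the tool pointing down it reaches from about 350 to 875 mm from the base axis. Payload 4.2 kg.
Tool frame: the origin (TCP) lies midway between the tips of the shut fingers; the grasp point (between the pads) lies 19 mm behind it; x points along the fingers, y is the direction in which the jaws open and shut, and the axes are right-handed (so a half turn about x gives the same grasp; the last joint's range is limited). The gripper opens to 85 mm and grips with 20 to 120 N. Pads are 22 mm wide; open, the fingers measure 114 mm over their backs; the gripper's body (76 mm by 85 mm) begins 54 mm behind the grasp point. The pads swing forward as they close: fully open they stand 13 mm farther back than shut.
Start: joints at [1.4, 0.385, 0.008, 0, -1.194, -0.259], TCP at [260.397, 568.148, 231.312] pointing down, gripper open.
Joint ranges: [-3.14, 3.14], [-1.21, 2.06], [-1.07, 1.41], [-3.16, 2.05], [-2.99, -0.16], [-3.1, 3.1]. Speed limits (rad/s): [2.79, 2.79, 3.14, 3.14, 3.14, 3.14].

INTERFACE

Orientations are given as a unit quaternion [x, y, z, w].
In Python, from bench import readout, imaging, arm gives the robot as it stands.
- The arm moves only by the tool arm_command, never from a script. Its argument "increments" is a list of rows, each a list of 3 entries, a list of its own where there are three numbers: the turn, a rotation vector about the world's x, y, z in degrees, then the shift along the world's x, y, z in mm, then the closure, from 0 (fully open) to 1 (shut). In form: [[[ax, ay, az], [tx, ty, tz], fingers], ...]. A call has exactly 5 rows; each row is the pose to reach, as a shift and turn from the pose measured when the call began; what a row does not reach only later rows make up. A row lasts 1/10 s, in which the tool goes at most 50 mm and 8.59 degrees, less where a joint would pass 70% of its speed; a pose out of reach is approached as far as the arm can. A call with a gripper value outside its range is refused whole. The fingers move at their own pace and stop on an object; the grip force is fixed at half the most. Time passes only in rows, so rows that repeat a pose let the fingers close, or fill a call up. It gives the time, the measured TCP pose, the force and the opening at its end, in the units of the state.
- readout.read_state(): the state, without advancing time (a new reading comes with each control period).
- imaging.get_image(name): name is "scene" or "side" or "wrist"; returns (picture, depth): 480x640x3 uint8, blue, green, red; 480x640 float32, mm along the optical axis (not along the pixel's ray), 0 where there is no reading.
- imaging.camera_info(name): a dict with "vfov" (degrees; the focal length in pixels is half the picture's height over the tangent of half this angle, whatever the lens; pixels are square), "cx", "cy" (the principal point, pixels), "eye" and "rotation" of the camera in the world; the wrist camera has in their place "T_tool_cam" (4x4, takes a point from camera to tool coordinates, whose origin is the TCP and whose axes are the tool frame's). Camera axes: x right, y down, z forward; pixel columns grow to the right and rows downward; lengths in mm; the calibration is good to about 2 mm. The wrist camera is an equidistant fisheye: a pixel r from the principal point sees the ray r / f radians off the axis. A picture is of the moment at which its call begins: read the wrist's pose just before it. camera_info takes no time and is no camera call.
- arm.job_done(): hands the job in, once; it reports no verdict.
The state is a dict: "clock": time; "joints": joint angles; "joint_vel": joint speeds; "joint_efforts": joint torques, N m; "position": TCP position; "ee_rot": TCP orientation; "contact_force": force on the tool from outside, world axes, zero at the start; "wrist_torque": the same for the moment, N m; "gripper_width": finger opening in mm.
Only numpy, scipy, OpenCV 4.12 (cv2) and the standard library are available. Lean on these libraries where they do the work, as an engineer would, in place of code of your own. Each camera call takes 0.05 s, during which the arm holds its last target. There are 200 camera calls.

TASK

The cork heel-raise blank standing on the yellow half of the little rack has to be filed by thickness. Pinch it across its flat faces, lift it out, read its thickness from the finger opening, and put it down in the tray bay for that thickness: white bay for 12 mm, blue for 18 mm, red for 24 mm. Leave the other blank standing where it is.

Things in the scene. Friction and masses are not known exactly. Their poses are not given: they have to be found in the camera images.
- raiser_a: rigid tan cork heel-raise blank, a D-shaped board standing on edge in either place of the rack: 95 mm long (x), 60 mm tall (z), its +x end rounded (radius 30 mm), flat faces square to y. Thickness (y) 12, 18 or 24 mm, not told: pinch it to find out; the two blanks differ. Two equal glued layers. 40 to 110 g. Origin: middle of length and thickness, at the lower edge.
- raiser_b: rigid tan cork heel-raise blank, a D-shaped board standing on edge in either place of the rack: 95 mm long (x), 60 mm tall (z), its +x end rounded (radius 30 mm), flat faces square to y. Thickness (y) 12, 18 or 24 mm, not told: pinch it to find out; the two blanks differ. Two equal glued layers. 40 to 110 g. Origin: middle of length and thickness, at the lower edge.
- rack: low wooden rack fixed to the bench, 130 (x) by 250 (y) mm, origin at the centre of its underside; +y half yellow, -y half bare pale wood. Places at y = +60 (yellow) and -60 mm (bare): grooves 34 mm wide along x between ridges 6 mm high. A blank rests on the base, 12 mm up, its length along x within 0.05 rad. Rack and tray may swap sides; turned up to 0.3 rad.
- tray: low plywood tray fixed to the bench, 140 (x) by 290 (y) mm, origin at the centre of its underside; walls 5 mm thick, 30 mm tall, open on top. Three bays, each 130 (x) by 90 (y) mm inside, floor 6 mm up: white floor at y = +95 mm (for 12 mm blanks), blue at y = 0 (18 mm), red at y = -95 mm (24 mm).
Not all that is in view belongs to the job. What is shaped like the raiser_a but black or pink is not meant.

How it is judged (in metres and radians):
On the way:
1. the blank from the yellow place is pinched by the fingers and lifted out of the rack, the other still standing in its place (((contact force between raiser_a and the fingers above 1 N and z of raiser_a in the frame of rack above 0.035 m and y of raiser_b in the frame of rack between -0.08 and -0.04 m and x of raiser_b in the frame of rack between -0.035 and 0.035 m and angle between raiser_b's own z axis and vertical below 0.2 rad and distance of raiser_b from where it was at the start of the episode below 0.02 m) or (contact force between raiser_b and the fingers above 1 N and z of raiser_b in the frame of rack above 0.035 m and y of raiser_a in the frame of rack between -0.08 and -0.04 m and x of raiser_a in the frame of rack between -0.035 and 0.035 m and angle between raiser_a's own z axis and vertical below 0.2 rad and distance of raiser_a from where it was at the start of the episode below 0.02 m))), for 0.2 s.
At the end, for the whole second after the job is handed in: The blank from the yellow half is down in its bay (origin within 30 mm in x and 45 mm in y of the bay centre, under 24 mm up; standing, leaning or lying), released, at rest; the other still stands in the bare place, moved under 20 mm, tilted under 0.2 rad (((distance between raiser_a_c0 and raiser_a_c1 between 0.0045 and 0.0075 m and x of raiser_a in the frame of tray between -0.03 and 0.03 m and y of raiser_a in the frame of tray between 0.05 and 0.14 m and z of raiser_a in the frame of tray between -0.005 and 0.024 m and linear speed of raiser_a below 0.03 m/s and y of raiser_b in the frame of rack between -0.08 and -0.04 m and x of raiser_b in the frame of rack between -0.035 and 0.035 m and angle between raiser_b's own z axis and vertical below 0.2 rad and distance of raiser_b from where it was at the start of the episode below 0.02 m) or (distance between raiser_a_c0 and raiser_a_c1 between 0.0075 and 0.0105 m and x of raiser_a in the frame of tray between -0.03 and 0.03 m and y of raiser_a in the frame of tray between -0.045 and 0.045 m and z of raiser_a in the frame of tray between -0.005 and 0.024 m and linear speed of raiser_a below 0.03 m/s and y of raiser_b in the frame of rack between -0.08 and -0.04 m and x of raiser_b in the frame of rack between -0.035 and 0.035 m and angle between raiser_b's own z axis and vertical below 0.2 rad and distance of raiser_b from where it was at the start of the episode below 0.02 m) or (distance between raiser_a_c0 and raiser_a_c1 between 0.0105 and 0.0135 m and x of raiser_a in the frame of tray between -0.03 and 0.03 m and y of raiser_a in the frame of tray between -0.14 and -0.05 m and z of raiser_a in the frame of tray between -0.005 and 0.024 m and linear speed of raiser_a below 0.03 m/s and y of raiser_b in the frame of rack between -0.08 and -0.04 m and x of raiser_b in the frame of rack between -0.035 and 0.035 m and angle between raiser_b's own z axis and vertical below 0.2 rad and distance of raiser_b from where it was at the start of the episode below 0.02 m) or (distance between raiser_b_c0 and raiser_b_c1 between 0.0045 and 0.0075 m and x of raiser_b in the frame of tray between -0.03 and 0.03 m and y of raiser_b in the frame of tray between 0.05 and 0.14 m and z of raiser_b in the frame of tray between -0.005 and 0.024 m and linear speed of raiser_b below 0.03 m/s and y of raiser_a in the frame of rack between -0.08 and -0.04 m and x of raiser_a in the frame of rack between -0.035 and 0.035 m and angle between raiser_a's own z axis and vertical below 0.2 rad and distance of raiser_a from where it was at the start of the episode below 0.02 m) or (distance between raiser_b_c0 and raiser_b_c1 between 0.0075 and 0.0105 m and x of raiser_b in the frame of tray between -0.03 and 0.03 m and y of raiser_b in the frame of tray between -0.045 and 0.045 m and z of raiser_b in the frame of tray between -0.005 and 0.024 m and linear speed of raiser_b below 0.03 m/s and y of raiser_a in the frame of rack between -0.08 and -0.04 m and x of raiser_a in the frame of rack between -0.035 and 0.035 m and angle between raiser_a's own z axis and vertical below 0.2 rad and distance of raiser_a from where it was at the start of the episode below 0.02 m) or (distance between raiser_b_c0 and raiser_b_c1 between 0.0105 and 0.0135 m and x of raiser_b in the frame of tray between -0.03 and 0.03 m and y of raiser_b in the frame of tray between -0.14 and -0.05 m and z of raiser_b in the frame of tray between -0.005 and 0.024 m and linear speed of raiser_b below 0.03 m/s and y of raiser_a in the frame of rack between -0.08 and -0.04 m and x of raiser_a in the frame of rack between -0.035 and 0.035 m and angle between raiser_a's own z axis and vertical below 0.2 rad and distance of raiser_a from where it was at the start of the episode below 0.02 m))); the robot touches nothing.
It fails at once if both blanks moved: the other blank was disturbed (distance of each of raiser_a, raiser_b from where it was at the start of the episode above 0.025 m).
It also fails if it takes over 40 s, if anything falls off the work surface, if the arm or the gripper's body presses on something with over 40 N, if the wrist force passes 120 N, or if a joint passes its speed limit or range.

## Working session

There is one attempt and no reset: what is moved stays moved. The work goes in short steps, Python scripts to look and compute and a tool call to move; the robot and the scene stay as the last step left them, time stands still between calls to the robot, and variables do not carry over. Pictures are saved under pics/ and viewed, about 8 in all and at most 12, crops included, and the job is handed in when it is done.

Besides the shell and the picture viewer there is one more tool, called as a command line: name --argument value ..., lists and objects as JSON in quotes. arm_command: Moves the arm, as the interface text tells. Its arguments: {"type":"object","properties":{"increments":{"type":"array","items":{"type":"array"}}},"required":["increments"]}

```bash
mkdir -p pics; cat > h.py <<'E'
import numpy as np, cv2
from bench import readout, imaging, arm
def grab(n):
    p,d=imaging.get_image(n); np.savez(f'{n}.npz',p=p,d=d); return p,d
def load(n):
    z=np.load(f'{n}.npz'); return z['p'],z['d']
def cloud(n,d):
    i=imaging.camera_info(n); f=240/np.tan(np.radians(i['vfov'])/2)
    v,u=np.mgrid[:480,:640]
    P=np.stack([(u-i['cx'])/f*d,(v-i['cy'])/f*d,d],-1)
    return P@np.array(i['rotation']).T+np.array(i['eye'])
E
python3 - <<'E'
from h import *
for n in('scene','side'):
    p,d=grab(n); cv2.imwrite(f'pics/{n}0.png',p); print(n,imaging.camera_info(n))
s=readout.read_state(); print(s['clock'],s['position'],s['ee_rot'],s['gripper_width'])
E
```

```text
scene {'vfov': 48.90275006138785, 'cx': 327.7052901607263, 'cy': 239.17132071319347, 'eye': array([1069.58681491, -417.07738729,  782.70063742]), 'rotation': array([ 0.83407404,  0.4170875 , -0.16362448, -0.3218471 ])}
side {'vfov': 47.049191926862974, 'cx': 319.5823726795153, 'cy': 242.37661645722002, 'eye': array([  93.99916443, -666.2525654 ,  767.96462081]), 'rotation': array([ 0.88468161, -0.24255374,  0.10877892, -0.38297948])}
0.1 [260.19979728 567.67803034 230.3366829 ] [-0.69071792  0.1515424   0.6909399   0.1501523 ] 85.62664079668367
```

View pics/scene0.png

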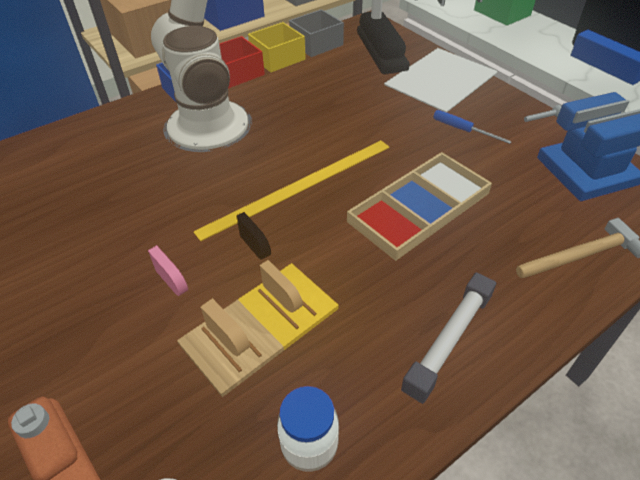

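View pics/side0.png

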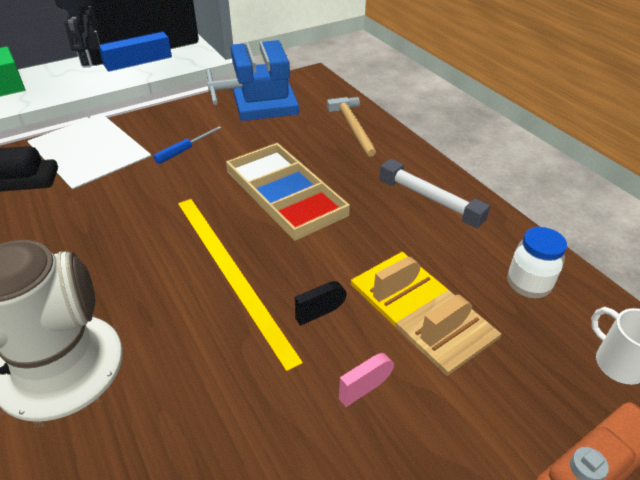

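The scene view has the rack at about (258,328) and its yellow-half blank at (282,287). The tray is at about (420,205), with the black and pink decoys at (253,235) and (168,270). The side view agrees: yellow blank at (395,277), tray at (288,190).

```bash
sed -i 's/^import numpy.*/&\nfrom scipy.spatial.transform import Rotation as R/; s/np.array(i\[.rotation.\]).T/R.from_quat(i["rotation"]).as_matrix().T/' h.py
cat > m.py <<'E'
from h import *
def rect(Q): 
    return cv2.minAreaRect(Q[:,:2].astype(np.float32))
for n in('scene','side'):
    p,d=load(n); P=cloud(n,d); hsv=cv2.cvtColor(p,cv2.COLOR_BGR2HSV); H,S,V=[hsv[...,k].astype(int) for k in range(3)]
    ok=d>0
    print(n,'table z',np.median(P[ok&(abs(P[...,0]-500)<300)&(abs(P[...,1])<350)][:,2]))
    roi={'scene':{'tray':(345,150,492,260),'rack':(175,255,340,395),'yb':(258,258,304,312),'bb':(200,296,252,358)},
         'side':{'tray':(222,140,352,240),'rack':(345,248,502,372),'yb':(368,252,424,302),'bb':(414,292,476,342)}}[n]
    for k,(a,b,c,e) in roi.items():
        m=np.zeros_like(ok); m[b:e,a:c]=1; m&=ok
        z=P[...,2]
        if k=='tray':
            for c2,cm in (('red',((H<8)|(H>172))&(S>150)),('blue',(H>100)&(H<130)&(S>100)),('white',(S<40)&(V>150))):
                Q=P[m&cm]; print(' ',c2,len(Q),np.median(Q,0).round(1),'mean',Q.mean(0).round(1),rect(Q[(abs(Q[:,2]-np.median(Q[:,2]))<5)]))
            Q=P[m&(z>22)&(z<36)]; print('  traytop',rect(Q),len(Q))
        elif k=='rack':
            y=m&(H>22)&(H<32)&(S>190)&(z<25)&(z>6); Q=P[y]; print('  yellow',rect(Q),np.median(Q,0).round(1))
            Q=P[m&(z>6)&(z<30)]; print('  rack',rect(Q))
        else:
            Q=P[m&(z>30)&(z<85)]; print(' ',k,len(Q),'zmax',np.percentile(Q[:,2],[50,98]).round(1),rect(Q))
            T=Q[Q[:,2]>np.percentile(Q[:,2],98)-3]; print('   top',T.mean(0).round(1),rect(T))
E
python3 m.py
```

```text
scene table z 0.19192943836992526
  red 1392 [540.4 130.5   5.4] mean [539.7 131.1   5.4] ((537.5977783203125, 131.2116241455078), (115.630859375, 73.31709289550781), 4.7173614501953125)
  blue 1142 [532.6 227.1   5.3] mean [531.9 227.5   5.3] ((530.063720703125, 227.63330078125), (115.53627014160156, 69.74359130859375), 4.536919593811035)
  white 1138 [527.  322.4   5.5] mean [526.2 320.2   5.7] ((527.4396362304688, 274.2048645019531), (119.68888854980469, 169.537109375), 4.339146137237549)
  traytop ((538.6903076171875, 216.50387573242188), (144.40159606933594, 294.88946533203125), 4.193617820739746) 1839
  yellow ((636.4807739257812, -139.8951873779297), (23.882518768310547, 110.03761291503906), 5.053521156311035) [ 645.2 -122.3    8.2]
  rack ((544.0980224609375, -214.0701446533203), (223.2374725341797, 251.70870971679688), 5.383427619934082)
  yb 974 zmax [64.5 73.3] ((572.6346435546875, -151.76504516601562), (96.2542953491211, 20.36301040649414), 4.3976922035217285)
   top [ 563.6 -152.7   71.8] ((563.6192016601562, -152.75657653808594), (78.18062591552734, 19.007593154907227),
[... 955 characters left out ...]
8828125, 127.36134338378906), 6.2042555809021) [ 568.8 -175.2   11.3]
  rack ((543.9103393554688, -213.84756469726562), (221.15512084960938, 253.15000915527344), 5.405127048492432)
  yb 983 zmax [60.  73.2] ((569.0150756835938, -151.72747802734375), (95.40880584716797, 21.594593048095703), 3.5499532222747803)
   top [ 558.3 -152.3   71.7] ((560.0001831054688, -152.3328399658203), (76.5824203491211, 20.038442611694336), 4.106190204620361)
  bb 1212 zmax [66.2 73.4] ((584.3064575195312, -270.5533142089844), (96.27210998535156, 25.91657257080078), 6.929722309112549)
   top [ 573.6 -271.7   71.8] ((575.7728881835938, -271.5731201171875), (75.55118560791016, 25.60979461669922), 6.583166599273682)
```

```bash
python3 - <<'E'
from h import *
s=readout.read_state(); A=R.from_quat(s['ee_rot']); print(A.as_matrix().round(3))
a=np.radians(4)
for sg in(1,-1):
    y=sg*np.array([-np.sin(a),np.cos(a),0]); x=np.array([0,0,-1.]); G=R.from_matrix(np.stack([x,y,np.cross(x,y)],1))
    print(np.degrees((G*A.inv()).as_rotvec()).round(1))
E
```

```text
[[-0.001 -0.417 -0.909]
 [-0.002 -0.909  0.417]
 [-1.     0.002 -0.   ]]
[  -0.    -0.2 -151.4]
[ 0.1 -0.  28.6]
```

arm_command --increments '[[[0, 0, -8], [18, -44, 0], 0], [[0, 0, -16], [37, -88, 0], 0], [[0, 0, -24], [56, -132, 0], 0], [[0, 0, -32], [75, -176, 0], 0], [[0, 0, -40], [94, -220, 0], 0]]'

```text
clock: 0.6
position: [354.4, 345.6, 230.0]
ee_rot: [-0.596, 0.38, 0.597, 0.379]
contact_force: [1.5, 0.7, -0.3]
gripper_width: 85.3
```

arm_command --increments '[[[0, 0, -8], [18, -44, 0], 0], [[0, 0, -16], [37, -88, 0], 0], [[0, 0, -24], [56, -132, 0], 0], [[0, 0, -32], [75, -176, 0], 0], [[0, 0, -40], [94, -220, 0], 0]]'

```text
clock: 1.1
position: [448.5, 123.7, 230.0]
ee_rot: [-0.429, 0.563, 0.43, 0.561]
contact_force: [1.2, 0.6, 0.3]
gripper_width: 85.4
```

arm_command --increments '[[[0, 0, -8], [18, -44, 0], 0], [[0, 0, -16], [37, -88, 0], 0], [[0, 0, -24], [56, -132, 0], 0], [[0, 0, -32], [75, -176, 0], 0], [[0, 0, -40], [94, -220, 0], 0]]'

```text
clock: 1.6
position: [542.7, -98.3, 229.6]
ee_rot: [-0.208, 0.676, 0.21, 0.675]
contact_force: [1.3, 0.3, 0.8]
gripper_width: 85.7
```

```bash
cat > go.py <<'E'
import sys; from h import *
X,Y,Z,yaw=map(float,sys.argv[1:5])
s=readout.read_state(); A=R.from_quat(s['ee_rot'])
a=np.radians(yaw); y=np.array([-np.sin(a),np.cos(a),0]); x=np.array([0,0,-1.]); G=R.from_matrix(np.stack([x,y,np.cross(x,y)],1))
print(s['clock'],'pos',np.round(s['position'],1),'turn',np.degrees((G*A.inv()).as_rotvec()).round(1),'shift',(np.array([X,Y,Z])-s['position']).round(1),'w',round(s['gripper_width'],2),'F',np.round(s['contact_force'],1),'j',np.round(s['joints'],2))
E
python3 go.py 566 -152 150 4
```

```text
1.6 pos [542.7 -98.3 229.6] turn [ -0.2  -0.1 -30.4] shift [ 23.3 -53.7 -79.6] w 85.68 F [1.3 0.3 0.8] j [ 0.11  0.26 -0.17 -0.   -1.14 -1.08]
```

arm_command --increments '[[[0, 0, -8], [8, -18, -20], 0], [[0, 0, -16], [16, -36, -40], 0], [[0, 0, -24], [23, -54, -60], 0], [[0, 0, -30.4], [23, -54, -80], 0], [[0, 0, -30.4], [23, -54, -80], 0]]'

```text
clock: 2.1
position: [563.3, -152.6, 145.9]
ee_rot: [-0.023, 0.71, 0.026, 0.704]
contact_force: [-0.5, 0.7, -1.0]
gripper_width: 85.1
```

```bash
python3 go.py 566 -152 33 4; python3 - <<'E'
from h import *
s=readout.read_state(); i=imaging.camera_info('wrist'); p,d=grab('wrist'); cv2.imwrite('pics/w1.png',p)
f=240/np.tan(np.radians(i['vfov'])/2); print(i['vfov'],i['T_tool_cam'])
v,u=np.mgrid[:480,:640]; dx,dy=u-i['cx'],v-i['cy']; r=np.hypot(dx,dy)+1e-9; t=np.tan(np.minimum(r/f,1.5))
C=np.stack([dx/r*t*d,dy/r*t*d,d],-1); T=np.array(i['T_tool_cam']); C=C@T[:3,:3].T+T[:3,3]
P=C@R.from_quat(s['ee_rot']).as_matrix().T+s['position']
z=P[...,2]; m=(d>0)&(z>62)&(z<80)&(abs(P[...,0]-570)<70)&(abs(P[...,1]+152)<40)&(np.ptp(p.astype(int),2)>30)
Q=P[m]; print(len(Q),np.percentile(Q[:,2],[5,50,95]),np.percentile(Q[:,:2],[3,97],axis=0),cv2.minAreaRect(Q[:,:2].astype(np.float32)))
E
```

```text
2.1 pos [ 563.3 -152.6  145.9] turn [-0.2 -0.5  0.1] shift [   2.7    0.6 -112.9] w 85.1 F [-0.5  0.7 -1. ] j [ 0.01  0.39 -0.21 -0.01 -0.98 -1.51]
65.70646984690485 [[-1.93445753e-04 -3.09161204e-01  9.51009628e-01 -1.41827403e+02]
 [ 9.99999756e-01  5.78814214e-04  3.91576062e-04  1.07222296e-01]
 [-6.71518017e-04  9.51009472e-01  3.09161016e-01 -7.89955132e+01]
 [ 0.00000000e+00  0.00000000e+00  0.00000000e+00  1.00000000e+00]]
3609 [67.0427477  71.0495237  72.12943989] [[ 524.49055637 -161.04033388]
 [ 604.94667799 -142.40920504]] ((567.0177001953125, -151.24853515625), (87.55683135986328, 18.20216941833496), 4.134998321533203)
```

View pics/w1.png

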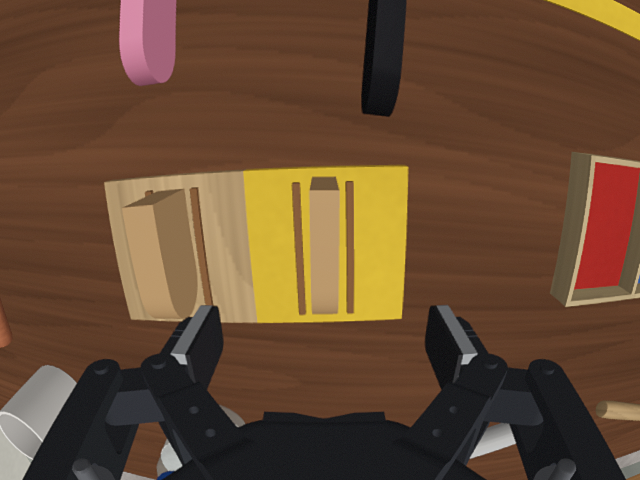

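The wrist view shows the blank at (324,245), centred between the fingers and about 18 mm thick. It stands on the yellow half, with the other blank clear of the fingers at left (160,255). Descending.

arm_command --increments '[[[0, -0.5, 0], [3, 1, -25], 0], [[0, -0.5, 0], [3, 1, -50], 0], [[0, -0.5, 0], [3, 1, -75], 0], [[0, -0.5, 0], [3, 1, -100], 0], [[0, -0.5, 0], [3, 1, -112], 0]]'

```text
clock: 2.65
position: [567.2, -150.9, 35.3]
ee_rot: [-0.025, 0.706, 0.028, 0.707]
contact_force: [-0.1, 0.3, -0.4]
gripper_width: 85.6
```

arm_command --increments '[[[0, 0, 0], [0, 0, 0], 0.3], [[0, 0, 0], [0, 0, 0], 0.6], [[0, 0, 0], [0, 0, 0], 1], [[0, 0, 0], [0, 0, 0], 1], [[0, 0, 0], [0, 0, 0], 1]]'

```text
clock: 3.15
position: [568.1, -151.0, 36.6]
ee_rot: [-0.026, 0.705, 0.028, 0.708]
contact_force: [-1.0, 0.1, -0.8]
gripper_width: 17.2
```

arm_command --increments '[[[0, 0, 0], [0, 0, 0], 1], [[0, 0, 0], [0, 0, 0], 1], [[0, 0, 0], [0, 0, 0], 1], [[0, 0, 0], [0, 0, 0], 1], [[0, 0, 0], [0, 0, 0], 1]]'

```text
clock: 3.65
position: [568.0, -151.0, 36.6]
ee_rot: [-0.026, 0.705, 0.028, 0.708]
contact_force: [-0.0, 0.6, -0.8]
gripper_width: 17.3
```

Opening is 17.3 mm, which is nearest 18 mm. Lifting.

arm_command --increments '[[[0, 0, 0], [0, 0, 5], 1], [[0, 0, 0], [0, 0, 20], 1], [[0, 0, 0], [0, 0, 40], 1], [[0, 0, 0], [0, 0, 60], 1], [[0, 0, 0], [0, 0, 80], 1]]'

```text
clock: 4.15
position: [567.9, -151.0, 117.5]
ee_rot: [-0.026, 0.705, 0.028, 0.708]
contact_force: [0.4, -0.3, -0.3]
gripper_width: 17.5
```

arm_command --increments '[[[0, 0, 0], [0, 0, 5], 1], [[0, 0, 0], [0, 0, 10], 1], [[0, 0, 0], [0, 0, 10], 1], [[0, 0, 0], [0, 0, 10], 1], [[0, 0, 0], [0, 0, 10], 1]]'

```text
clock: 4.65
position: [567.3, -151.0, 126.5]
ee_rot: [-0.025, 0.706, 0.028, 0.707]
contact_force: [-0.4, 0.2, -0.9]
gripper_width: 17.4
```

```bash
python3 go.py 534 217 126 4; python3 - <<'E'
from h import *
p,d=grab('scene'); q,e=grab('wrist')
cv2.imwrite('pics/l.png',np.hstack([cv2.resize(p[130:400,150:510],(400,300)),cv2.resize(q,(400,300))]))
print([round(readout.read_state()['gripper_width'],2) for _ in range(3)])
E
```

```text
4.65 pos [ 567.3 -151.   126.5] turn [-0.2  0.1 -0.3] shift [-33.3 368.   -0.5] w 17.44 F [-0.4  0.2 -0.9] j [ 0.01  0.41 -0.23 -0.   -0.92 -1.51]
[17.3, 17.3, 17.3]
```

View pics/l.png

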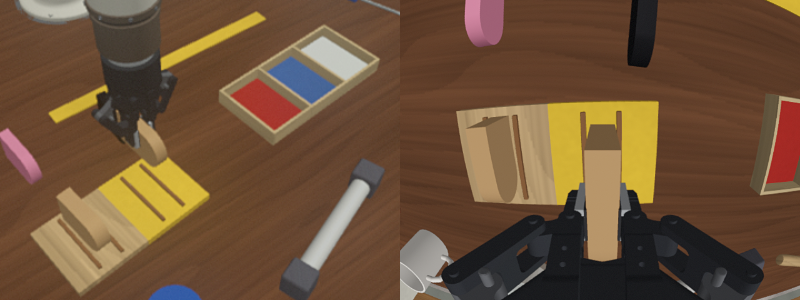

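Only the yellow-place blank is held (left panel, 150,143); the other stands at (85,220) and the decoys haven't moved. At 17.4 mm the opening says 18 mm, so blue bay. Moving there.

arm_command --increments '[[[0, 0, 0], [-2, 20, 0], 1], [[0, 0, 0], [-6, 60, 0], 1], [[0, 0, 0], [-9, 100, 0], 1], [[0, 0, 0], [-13, 140, 0], 1], [[0, 0, 0], [-16, 180, 0], 1]]'

```text
clock: 5.25
position: [551.0, 30.4, 126.4]
ee_rot: [-0.025, 0.706, 0.027, 0.707]
contact_force: [0.5, -0.1, -1.6]
gripper_width: 17.6
```

arm_command --increments '[[[0, 0, 0], [-4, 40, 0], 1], [[0, 0, 0], [-8, 80, 0], 1], [[0, 0, 0], [-11, 120, 0], 1], [[0, 0, 0], [-15, 160, 0], 1], [[0, 0, 0], [-17, 185, 0], 1]]'

```text
clock: 5.75
position: [533.7, 218.0, 126.2]
ee_rot: [-0.026, 0.706, 0.028, 0.708]
contact_force: [0.5, -0.0, -0.7]
gripper_width: 17.3
```

arm_command --increments '[[[0, 0, 0], [0, 0, -15], 1], [[0, 0, 0], [0, 0, -30], 1], [[0, 0, 0], [0, 0, -40], 1], [[0, 0, 0], [0, 0, -45], 1], [[0, 0, 0], [0, 0, -45], 1]]'

```text
clock: 6.25
position: [533.4, 217.5, 80.4]
ee_rot: [-0.026, 0.706, 0.028, 0.707]
contact_force: [0.1, -0.7, -0.8]
gripper_width: 17.6
```

```bash
python3 go.py 534.5 217 32 4; python3 - <<'E'
from h import *
q,e=grab('wrist'); cv2.imwrite('pics/b.png',q)
E
```

```text
6.25 pos [533.4 217.5  80.4] turn [-0.1  0.1 -0.4] shift [  1.1  -0.5 -48.4] w 17.56 F [ 0.1 -0.7 -0.8] j [ 0.67  0.45 -0.31 -0.   -0.81 -2.16]
```

View pics/b.png

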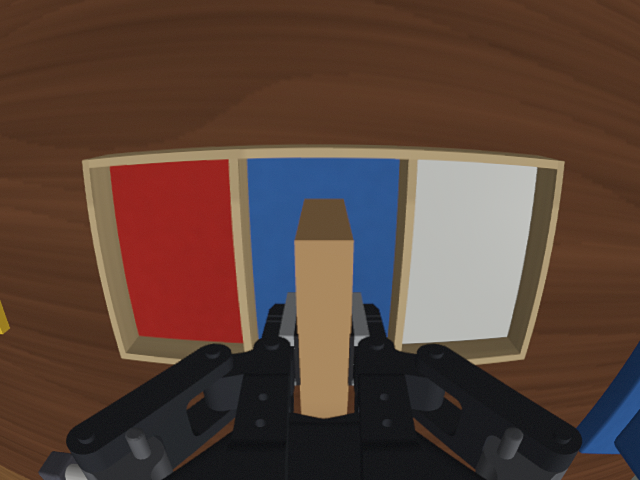

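The blank (bottom end near (325,205)) is centred over the blue bay, whose floor spans columns 248–400. Lowering.

arm_command --increments '[[[0, 0, 0], [1, 0, -15], 1], [[0, 0, 0], [1, 0, -28], 1], [[0, 0, 0], [1, 0, -36], 1], [[0, 0, 0], [1, 0, -40], 1], [[0, 0, 0], [1, 0, -42], 1]]'

```text
clock: 6.8
position: [534.8, 217.7, 38.8]
ee_rot: [-0.026, 0.706, 0.028, 0.707]
contact_force: [-0.3, 0.0, 0.1]
gripper_width: 17.4
```

arm_command --increments '[[[0, 0, 0], [0, 0, -2], 1], [[0, 0, 0], [0, 0, -4], 1], [[0, 0, 0], [0, 0, -5], 1], [[0, 0, 0], [0, 0, -6], 1], [[0, 0, 0], [0, 0, -6], 1]]'

```text
clock: 7.3
position: [534.8, 217.6, 32.8]
ee_rot: [-0.026, 0.706, 0.028, 0.707]
contact_force: [-0.7, 0.4, -0.3]
gripper_width: 17.5
```

arm_command --increments '[[[0, 0, 0], [0, 0, -1], 1], [[0, 0, 0], [0, 0, -1.5], 1], [[0, 0, 0], [0, 0, -2], 1], [[0, 0, 0], [0, 0, -2], 1], [[0, 0, 0], [0, 0, -2], 1]]'

```text
clock: 7.8
position: [534.8, 217.6, 30.8]
ee_rot: [-0.026, 0.706, 0.028, 0.707]
contact_force: [0.0, -0.1, 0.2]
gripper_width: 17.1
```

arm_command --increments '[[[0, 0, 0], [0, 0, -0.5], 1], [[0, 0, 0], [0, 0, -1], 1], [[0, 0, 0], [0, 0, -1], 1], [[0, 0, 0], [0, 0, -1], 1], [[0, 0, 0], [0, 0, -1], 1]]'

```text
clock: 8.3
position: [534.9, 217.7, 30.6]
ee_rot: [-0.026, 0.706, 0.028, 0.708]
contact_force: [-3.0, -0.4, 5.3]
gripper_width: 17.3
```

Contact with the floor (5.3 N up). Releasing gently.

arm_command --increments '[[[0, 0, 0], [0, 0, 0], 0.75], [[0, 0, 0], [0, 0, 0], 0.7], [[0, 0, 0], [0, 0, 0], 0.6], [[0, 0, 0], [0, 0, 0], 0.55], [[0, 0, 0], [0, 0, 0], 0.55]]'

```text
clock: 8.8
position: [534.9, 217.7, 30.4]
ee_rot: [-0.026, 0.706, 0.028, 0.707]
contact_force: [1.2, -0.5, 0.6]
gripper_width: 38.6
```

arm_command --increments '[[[0, 0, 0], [0, 0, 5], 0.55], [[0, 0, 0], [0, 0, 20], 0.55], [[0, 0, 0], [0, 0, 40], 0.55], [[0, 0, 0], [0, 0, 65], 0.55], [[0, 0, 0], [0, 0, 90], 0.55]]'

```text
clock: 9.3
position: [534.8, 217.5, 121.5]
ee_rot: [-0.027, 0.706, 0.028, 0.707]
contact_force: [0.0, -0.9, -0.2]
gripper_width: 38.7
```

arm_command --increments '[[[0, 0, 0], [0, 0, 20], 0.55], [[0, 0, 0], [0, 0, 40], 0.55], [[0, 0, 0], [0, 0, 60], 0.55], [[0, 0, 0], [0, 0, 60], 0.55], [[0, 0, 0], [0, 0, 60], 0.55]]'

```text
clock: 9.8
position: [534.6, 217.6, 181.7]
ee_rot: [-0.026, 0.706, 0.028, 0.707]
contact_force: [0.1, 0.6, 0.7]
gripper_width: 38.1
```

```bash
python3 - <<'E'
from h import *
p,d=grab('scene'); q,e=grab('wrist')
cv2.imwrite('pics/f.png',np.hstack([cv2.resize(p[130:400,150:510],(400,300)),cv2.resize(q,(400,300))]))
P=cloud('scene',d)
for k,c in(('blue bay',(537.5,217)),('bare',(586,-270.7))):
    m=(d>0)&(P[...,2]>34)&(P[...,2]<85)&(np.hypot(P[...,0]-c[0],P[...,1]-c[1])<65)
    Q=P[m]; print(k,len(Q),np.percentile(Q[:,2],98).round(1),cv2.minAreaRect(Q[:,:2].astype(np.float32)))
s=readout.read_state(); print(s['clock'],s['position'],s['contact_force'],s['gripper_width'],abs(s['joint_vel']).max())
E
```

```text
blue bay 748 67.6 ((539.7500610351562, 217.54537963867188), (95.89993286132812, 24.913883209228516), 4.860047340393066)
bare 1205 73.5 ((587.8789672851562, -270.872802734375), (97.09566497802734, 25.32448387145996), 7.19803524017334)
9.9 [534.09101684 217.14415248 180.41278516] [-0.46587068 -0.47871219 -0.57102845] 38.44407915699902 0.008894346955877904
```

View pics/f.png

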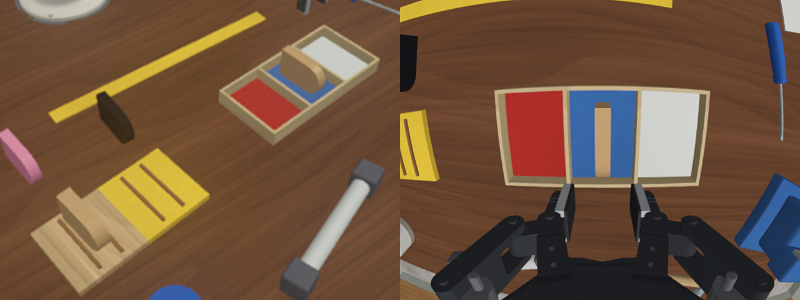

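The blank stands upright in the middle of the blue bay (right panel, 602,140), the other blank hasn't moved, and the gripper is clear. Handing in.

```bash
python3 -c "from bench import arm; print(arm.job_done())"
```

```text
the job is handed in; nothing more can be done
None
```

I pinched the blank from the yellow place across its flat faces, lifted it out, and stood it in the blue bay. I handed the job in at about 9.9 s; it reports no verdict.

- **Thickness:** the finger opening read 17.1–17.6 mm throughout. That is slightly under 18 mm, but 18 is clearly the nearest of the three sizes. The wrist camera gave about 18.2 mm.
- **Placing:** the last pictures show the blank upright, about 2 mm from the bay centre, with its top at about 68 mm (66 expected). The gripper was clear and the contact force near zero.
- **Other blank:** it measured within about 0.2 mm of where it stood at the start, still upright in the bare place.
- **Disagreement:** the scene camera's final footprint of the placed blank came out about 25 mm wide, wider than the finger opening. I put this down to tray wall points and depth noise caught in the measurement, because the finger reading and both wrist pictures fit 18 mm.

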